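# Raise the gate arm and push the blank through to the stop

### The arm

A 6-joint arm with a two-finger parallel gripper is mounted at the origin on the work surface. World frame = base frame: x ahead of the robot, y to its left, z up, the work surface at z = 0. Lengths are in m, angles in rad, forces in N, time in s.
With the tool pointing down it reaches from about 0.275 to 0.825 m from the base axis. Payload 4.9 kg.
Tool frame: the origin (TCP) lies midway between the tips of the shut fingers; the grasp point (between the pads) lies 19 mm behind it (bot.grip_depth is the distance from the TCP to the grasp point, in m); y points along the fingers, x is the direction in which the jaws open and shut, and the axes are right-handed (so a half turn about y gives the same grasp; the last joint's range is limited). The gripper opens to 85 mm and grips with 20 to 120 N. Pads are 22 mm wide; open, the fingers measure 114 mm over their backs; the gripper's body (76 mm by 85 mm) begins 54 mm behind the grasp point. The pads swing forward as they close: fully open they stand 13 mm farther back than shut.
Start: joints at [1.149, 0.326, -0.193, 1.052, 0, 1.437], TCP at [0.156, 0.527, 0.231] pointing down, gripper open.
Joint ranges: [-2.65, 2.65], [-0.97, 1.79], [-1.3, 1.35], [-1.93, 2.1], [-1.47, 1.37], [-3.14, 3.14]. Speed limits (rad/s): [2.57, 2.57, 3.14, 3.14, 3.14, 3.14].

### API

Orientations are given as a unit quaternion [w, x, y, z].
In Python, from cell import bot gives the robot as it stands. Calls block until the motion is done:
- bot.move_pose(position, orientation): joint-space move of the TCP to a pose.
- bot.move_linear(position, speed=0.15, rotation=None, until_force=None): straight line of the TCP; rotation=None keeps the orientation; speed is the mean speed in m/s. With until_force (N) it stops when the force on the tool has changed by that much, and returns True; else False.
- bot.goto_joints(angles): joint-space move.
- bot.set_gripper(opening, grasp_force=None): opening from 0.0 (shut) to 1.0 (fully open); grasp_force is the grip in N (None keeps the last); returns when the fingers have stopped.
- bot.wait(seconds).
- bot.solve_ik(position, orientation): joint angles nearest the present ones, or None.
- bot.camera(name): name is "side" or "top"; returns the picture (400x640x3 uint8, red, green, blue); there is no depth.
- bot.calibration(name): a dict with "mtx" (3x3 intrinsics, pixels), "extrinsics" (4x4, takes a point from world to camera coordinates). Camera axes: x right, y down, z forward; pixel columns grow to the right and rows downward; lengths in m; the calibration is good to about 2 mm. A picture is of the moment at which its call begins. calibration takes no time and is no camera call.
A pose or a line that the arm cannot do raises bot.PlanningError and nothing moves.
- bot.close_job(): hands the job in, once; it reports no verdict.
Trained networks look in the newest picture that a camera, given by its name, has taken for a name from the list of things; names that differ only in an ending like _2 or _b are one class to them, and where a whole thing is asked for, a point or a joint stands for the part that bears it (a point fixed in the world has none). Each returns a list of dicts, best first, with "confidence" (0 to 1); they miss things now and then, are a little off and sometimes report something else, mostly with a low value. They report only what shows in the picture. A call takes as long as a camera call. They do not tell look-alikes from the thing itself.
- bot.search_frame(camera, thing): "bbox" ([left, top, width, height] in pixels, round what is visible of it).
Readings, each from a call of its own:
- bot.read_clock(): time.
- bot.read_joint_positions(): joint angles.
- bot.read_joint_vel(): joint speeds.
- bot.read_joint_efforts(): joint torques, N m.
- bot.read_position(): TCP position.
- bot.read_tool_rot(): TCP orientation.
- bot.read_ft_force(): force on the tool from outside, world axes, zero at the start.
- bot.read_moment(): the same for the moment, N m.
- bot.read_gripper_width(): opening from 0.0 (shut) to 1.0 (fully open).
Only numpy, scipy, OpenCV 4.12 (cv2) and the standard library are available. Lean on these libraries where they do the work, as an engineer would, in place of code of your own. Each camera call takes 0.05 s, during which the arm holds its last target.

### The job

On the bench, push the counterweighted gate arm up past its balance point so that it stays raised by itself. Then, with the arm up, push the wooden blank along the channel, under the arm, until it is home against the end stop. Only push: do not lift the blank off the channel floor, and leave everything else on the bench where it stands.

Things in the scene. Friction and masses are not known exactly. Their poses are not given: they have to be found in the camera images.
- feed_gate: Fixed grey laminate channel deck on the bench, 340 mm (x) by 395 mm (y), 12 mm thick; turns about z only. Origin on the bench, on the channel centre line straight under the gate arm; y runs along the channel. Floor 12 mm up; two rails 15 mm above it stand 101 mm apart (x = -50.5 to 50.5 mm). The blank waits on the +y side; that end (y = 250 mm) is open; an end stop closes the -y end.
- stop_face (a point): Foot of the end stop's face, at x = 0, y = -125 mm in the deck's frame, 12 mm up: a dark block 40 mm tall across the channel, square to it.
- gate_arm (a joint): Gate arm hinge, a board 20 mm thick. 0 = lowered, level across the channel, pointing to -x (the robot), blocking it (35 to 95 mm above the bench); 1.5 rad = raised, upright, on its stop. Steel counterweight above and behind the hinge: balances at about 0.87 rad; short of that it falls back, beyond it tips on by itself and stays up. Starts with 1 to 2 N at the push bar.
- gate_hinge (a point): Middle of the arm's hinge axis, which runs along the deck's y: at x = 120 mm, y = 0 in the deck's frame, 85 mm above the bench.
- push_bar (a point): Centre of the push bar on the arm's free end: round, level, 20 mm thick, 110 mm long along the deck's y. Arm lowered: 215 mm from the hinge towards -x and 55 mm above it (140 mm above the bench). A 14 mm rod at its middle holds it from the hinge side; free below and on the robot's side. It rises and swings away from the robot as the arm opens.
- blank_center (a point): Centre of the loose wooden blank (0.2 to 0.5 kg): 95 mm across the channel (x), 150 mm along it (y), 45 mm tall, too wide to pinch across. Lies flat on the channel floor, centre 34.5 mm above the bench, axes along the deck's within a few degrees. Home against the end stop its centre is at y = -50 mm in the deck's frame.
- blank: The same blank; origin at the centre of its underside.
- screw_jar: Glass jar with steel lid, 50 mm across, 70 mm tall, on the deck behind the channel, on the hinge side. Leave alone. Origin at the centre of its underside.
- wax_tin: Round tin, 48 mm across, 55 mm tall, on the deck behind the channel. Leave alone. Origin at the centre of its underside.
- offcut: Small dark wood offcut 45 x 60 x 28 mm, on the deck's near edge, on the robot's side of the channel. Leave alone. Origin at the centre of its underside.
- hammer: Hammer lying on the bench at one side. Leave alone. Origin at the centre of its underside.
- glue_bottle: White glue bottle, 60 mm across, 170 mm tall, on the bench. Leave alone. Origin at the centre of its underside.
- tape_measure: Grey tape measure 65 x 35 x 60 mm, on the bench. Leave alone. Origin at the centre of its underside.
- pencil_mug: Blue mug, 76 mm across, 90 mm tall, on the bench. Leave alone. Origin at the centre of its underside.
Not all that is in view belongs to the job. What is meant by the blank is not blue, green or yellow, and is the larger of those in its own colour.

How it is judged:
By the outcome, as a careful person would: the job done as asked, in the order asked, and still so for the second after the job is handed in, with the robot touching nothing.
It also fails if it takes over 58 s, if anything falls off the work surface, if the arm or the gripper's body presses on something with over 40 N, if the wrist force passes 120 N, or if a joint passes its speed limit or range.

## Working session

There is one attempt and no reset: what is moved stays moved. The work goes in short steps, each a Python script; the robot and the scene stay as the last script left them, time stands still between calls to the robot, and variables do not carry over. Pictures are saved under pics/ and viewed, and the job is handed in when it is done.

```bash
ls; mkdir -p pics; python3 - <<'E'
from cell import bot
import cv2, numpy as np
np.set_printoptions(precision=4,suppress=True)
for c in ("side","top"):
    im=bot.camera(c); cv2.imwrite(f"pics/{c}0.png",im[:,:,::-1])
    k=bot.calibration(c); print(c,k["mtx"].tolist(),np.array(k["extrinsics"]).round(4).tolist())
    for t in ["feed_gate","gate_arm","push_bar","blank","screw_jar","wax_tin","offcut","hammer","glue_bottle","tape_measure","pencil_mug"]:
        try: print(t,[(np.round(d["bbox"]).tolist(),round(d["confidence"],2)) for d in bot.search_frame(c,t)])
        except Exception as e: print(t,e)
print(bot.read_clock(), bot.read_tool_rot())
E
```

```text
pics
side [[361.64698584667894, 0.0, 315.84817300489544], [0.0, 361.64698584667894, 197.21635325748957], [0.0, 0.0, 1.0]] [[0.8581, -0.5134, -0.0091, -0.4044], [-0.344, -0.5616, -0.7525, 0.2617], [0.3812, 0.6489, -0.6585, 1.0351], [0.0, 0.0, 0.0, 1.0]]
feed_gate [([290.0, 179.0, 150.0, 112.0], 0.94)]
gate_arm [([327.0, 186.0, 87.0, 55.0], 0.78), ([341.0, 261.0, 22.0, 26.0], 0.51)]
push_bar [([328.0, 189.0, 84.0, 54.0], 0.95), ([318.0, 188.0, 45.0, 32.0], 0.27)]
blank [([304.0, 149.0, 40.0, 26.0], 0.86), ([282.0, 254.0, 30.0, 36.0], 0.73), ([315.0, 189.0, 49.0, 32.0], 0.64), ([180.0, 175.0, 45.0, 24.0], 0.63), ([262.0, 175.0, 37.0, 26.0], 0.6), ([415.0, 256.0, 32.0, 51.0], 0.35)]
screw_jar [([367.0, 176.0, 13.0, 23.0], 0.49), ([290.0, 180.0, 149.0, 109.0], 0.39)]
wax_tin [([409.0, 223.0, 17.0, 24.0], 0.74)]
offcut []
hammer [([306.0, 321.0, 107.0, 64.0], 0.8), ([240.0, 147.0, 20.0, 19.0], 0.6)]
glue_bottle [([414.0, 253.0, 31.0, 53.0], 0.91)]
tape_measure [([339.0, 261.0, 26.0, 26.0], 0.57), ([239.0, 147.0, 22.0, 16.0], 0.56)]
pencil_mug [([283.0, 122.0, 19.0, 28.0], 0.83)]
top [[364.
[... 362 characters left out ...]
.65)]
blank [([340.0, 238.0, 37.0, 32.0], 0.91), ([206.0, 118.0, 46.0, 50.0], 0.85), ([290.0, 160.0, 47.0, 33.0], 0.83), ([218.0, 191.0, 44.0, 36.0], 0.73), ([302.0, 125.0, 14.0, 20.0], 0.69), ([168.0, 264.0, 53.0, 55.0], 0.58)]
screw_jar [([302.0, 126.0, 13.0, 18.0], 0.5), ([290.0, 157.0, 49.0, 37.0], 0.37)]
wax_tin [([377.0, 128.0, 17.0, 21.0], 0.62), ([276.0, 119.0, 128.0, 106.0], 0.45)]
offcut [([376.0, 203.0, 21.0, 18.0], 0.5)]
hammer [([153.0, 136.0, 31.0, 29.0], 0.74), ([439.0, 208.0, 31.0, 83.0], 0.64)]
glue_bottle [([423.0, 150.0, 32.0, 30.0], 0.77)]
tape_measure [([163.0, 208.0, 19.0, 22.0], 0.7)]
pencil_mug [([152.0, 136.0, 32.0, 29.0], 0.74)]
1.2 [-0.5665  0.5665  0.4231 -0.4232]
```

View pics/side0.png

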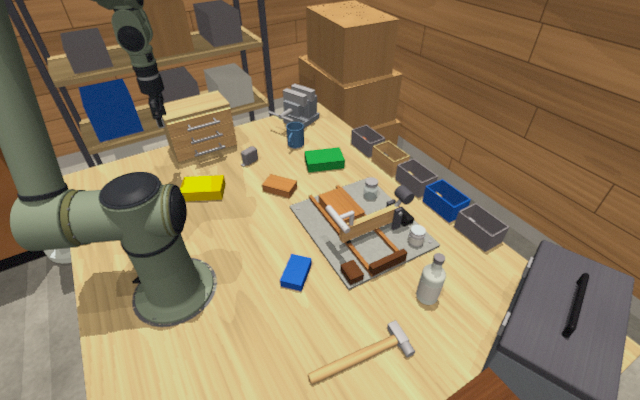

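View pics/top0.png

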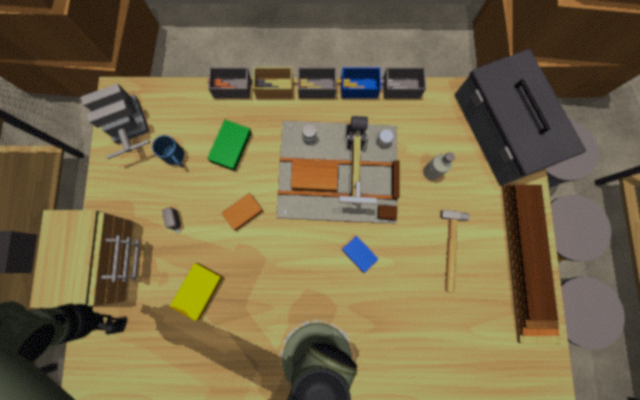

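```bash
python3 - <<'E'
import cv2
a=cv2.imread("pics/top0.png"); cv2.imwrite("pics/top0c.png",cv2.resize(a[95:235,255:415],None,fx=4.2,fy=4.2,interpolation=cv2.INTER_CUBIC))
a=cv2.imread("pics/side0.png"); cv2.imwrite("pics/side0c.png",cv2.resize(a[165:305,275:455],None,fx=4.2,fy=4.2,interpolation=cv2.INTER_CUBIC))
E
```

```text
(no output)
```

View pics/top0c.png

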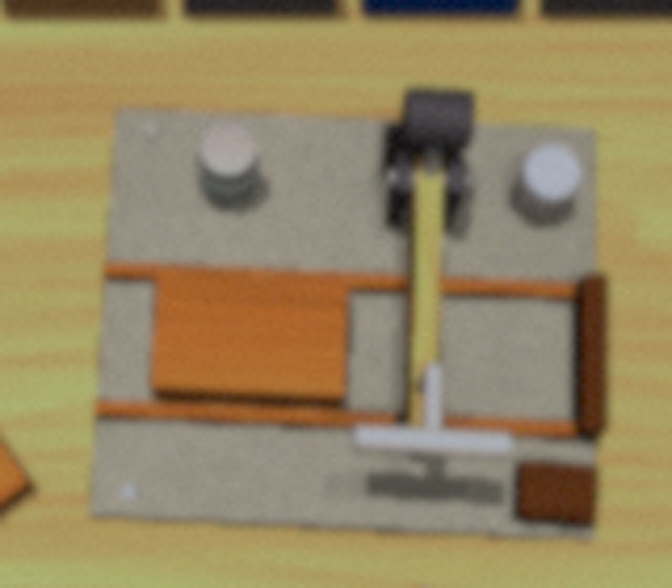

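View pics/side0c.png

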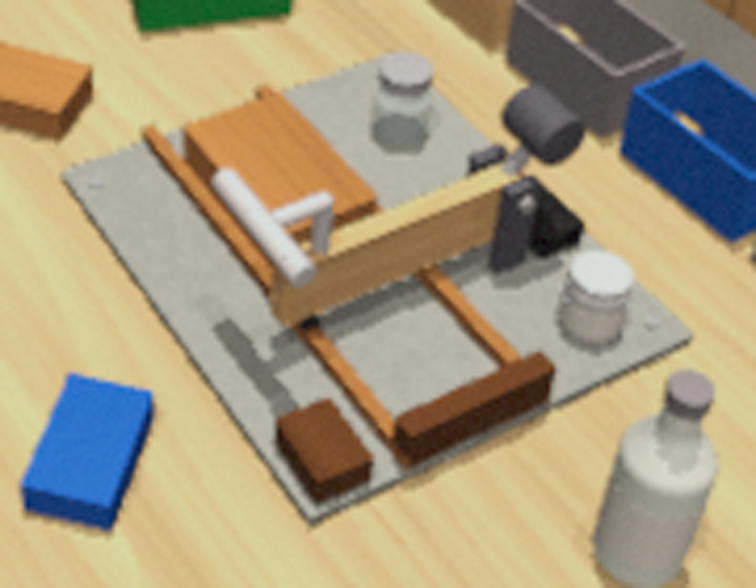

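The top view shows the orange blank in the channel at about (314,176). The look-alikes are a smaller orange block at (242,212) lying on the bench, plus blue (360,253), green (230,145) and yellow (196,292) blocks. The dark offcut is at (386,212). I choose the orange block in the channel: it is the larger orange one, and the crop confirms it lies between the rails. Next I fit the deck pose.

```bash
cat > h.py <<'E'
from cell import bot
import numpy as np, cv2
from scipy.optimize import least_squares
from scipy.spatial.transform import Rotation as R
np.set_printoptions(precision=4,suppress=True)
def proj(c,P):
    k=bot.calibration(c); E=np.array(k["extrinsics"]); K=np.array(k["mtx"])
    p=np.atleast_2d(P)@E[:3,:3].T+E[:3,3]; p=p@K.T; return p[:,:2]/p[:,2:]
def D2W(q,P):
    P=np.atleast_2d(P).astype(float); c,s=np.cos(q[2]),np.sin(q[2])
    return np.c_[q[0]+c*P[:,0]-s*P[:,1], q[1]+s*P[:,0]+c*P[:,1], P[:,2]]
def snap(c,name,box=None,f=4):
    a=bot.camera(c)[:,:,::-1]
    if box: a=cv2.resize(a[box[1]:box[3],box[0]:box[2]],None,fx=f,fy=f,interpolation=cv2.INTER_CUBIC)
    cv2.imwrite(f"pics/{name}.png",a)
E
cat > fit.py <<'E'
from h import *
T=np.array([[118,108],[596,130],[594,540],[92,517]])/4.2+[255,95]
S=np.array([[390,52],[692,338],[315,522],[62,175]])/4.2+[275,165]
C=np.array([[.17,.25,.012],[.17,-.145,.012],[-.17,-.145,.012],[-.17,.25,.012]])
f=lambda q:np.r_[(proj("top",D2W(q,C))-T).ravel(),(proj("side",D2W(q,C))-S).ravel()]
r=least_squares(f,[.55,0,0]); print(r.x,f(r.x).reshape(-1,2))
q=r.x
pts=dict(bar=[-.095,0,.14],barA=[-.095,.055,.14],barB=[-.095,-.055,.14],stop=[0,-.125,.052],hinge=[.12,0,.085])
for n,p in pts.items():
    W=D2W(q,p)[0]; print(n,W,((proj("top",W)-[255,95])*4.2)[0],((proj("side",W)-[275,165])*4.2)[0])
# blank top corners
BT=np.array([[158,272],[348,284],[345,398],[153,388]])/4.2+[255,95]
BC=np.array([[.0475,.075,.057],[.0475,-.075,.057],[-.0475,-.075,.057],[-.0475,.075,.057]])
g=lambda b:(proj("top",D2W(q,D2W(b,BC)))-BT).ravel()
b=least_squares(g,[0,.14,0]); print("blank",b.x,b.fun.reshape(-1,2)); print(((proj("side",D2W(q,D2W(b.x,BC)))-[275,165])*4.2))
E
python3 fit.py
```

```text
[ 0.5941 -0.1279 -0.0412] [[ 0.0778 -0.4241]
 [ 0.8973 -1.021 ]
 [ 1.6116 -0.6228]
 [ 0.2838 -0.3596]
 [-0.0058 -0.4078]
 [ 0.2412 -0.7556]
 [-1.7646 -0.0602]
 [-1.6282 -0.7237]]
bar [ 0.4992 -0.124   0.14  ] [437.4535 398.6675] [296.0657 213.5886]
barA [ 0.5015 -0.069   0.14  ] [359.4346 395.3683] [255.2633 166.8453]
barB [ 0.4969 -0.1789  0.14  ] [515.5507 401.9701] [339.8008 263.6915]
stop [ 0.589  -0.2528  0.052 ] [586.5551 311.0521] [501.0839 367.0486]
hinge [ 0.714  -0.1328  0.085 ] [433.0322 141.4673] [530.947  170.1431]
blank [-0.0317  0.1332 -0.0091] [[-0.1947 -0.3055]
 [ 0.7255 -0.8412]
 [ 0.3169  0.5527]
 [-0.8414  0.5337]]
[[272.9903  89.7469]
 [371.862  197.0805]
 [267.0058 238.3613]
 [173.9055 124.8919]]
```

```bash
cat > fit2.py <<'E'
from h import *
T=np.array([[118,108],[596,130],[594,540],[92,517], [357,437],[512,441]])/4.2+[255,95]
S=np.array([[390,52],[692,338],[315,522],[62,175],[226,180],[300,268]])/4.2+[275,165]
def C(d): return np.array([[.17+d,.25,.012],[.17+d,-.145,.012],[-.17+d,-.145,.012],[-.17+d,.25,.012],[-.095,.053,.14],[-.095,-.053,.14]])
f=lambda q:np.r_[(proj("top",D2W(q,C(q[3])))-T).ravel(),(proj("side",D2W(q,C(q[3])))-S).ravel()]
r=least_squares(f,[.55,0,0,0],loss="soft_l1"); print(r.x,f(r.x).reshape(-1,2))
q=r.x; np.save("q.npy",q[:3])
pts=dict(bar=[-.095,0,.14],stop=[0,-.125,.052],stopfoot=[0,-.125,.012],hinge=[.12,0,.085])
for n,p in pts.items():
    W=D2W(q,p)[0]; print(n,W,((proj("top",W)-[255,95])*4.2)[0],((proj("side",W)-[275,165])*4.2)[0])
BT=np.array([[158,272],[348,284],[345,398],[153,388]])/4.2+[255,95]
BS=np.array([[270,90],[376,203],[284,228],[185,125]])/4.2+[275,165]
BC=np.array([[.0475,.075,.057],[.0475,-.075,.057],[-.0475,-.075,.057],[-.0475,.075,.057]])
g=lambda b:np.r_[(proj("top",D2W(q,D2W(b,BC)))-BT).ravel(),(proj("side",D2W(q,D2W(b,BC)))-BS)[[0,1,3]].ravel()]
b=least_squares(g,[0,.14,0]); print("blank",b.x,b.fun.reshape(-1,2)); np.save("b.npy",b.x)
ov=[]
for c,o,fn in (("top",[255,95],"top0c"),("side",[275,165],"side0c")):
    im=cv2.imread(f"pics/{fn}.png")
    d=lambda P,col:cv2.polylines(im,[((proj(c,D2W(q,P))-o)*4.2).astype(np.int32)],False,col,1)
    d(np.array([[.0505,.25,.012],[.0505,-.125,.012],[-.0505,-.125,.012],[-.0505,.25,.012]]),(255,0,0))
    d(C(q[3])[[0,1,2,3,0]],(0,255,0)); d(C(q[3])[[4,5]],(0,0,255))
    d(D2W(b.x,BC)[[0,1,2,3,0]],(255,0,255))
    cv2.imwrite(f"pics/ov_{c}.png",im)
E
python3 fit2.py
```

```text
[ 0.5662 -0.1259 -0.0439  0.027 ] [[-0.0043 -0.3416]
 [ 0.8205 -0.6529]
 [ 1.2551 -0.2258]
 [-0.0768 -0.2801]
 [ 0.6454 -0.6945]
 [-0.2654 -0.0226]
 [-0.1126 -0.4203]
 [-0.1465 -0.653 ]
 [-2.3971 -0.1705]
 [-1.8491 -0.8892]
 [-0.8863  0.1196]
 [ 0.4082  1.8226]]
bar [ 0.4713 -0.1218  0.14  ] [435.2593 437.4923] [260.6547 226.472 ]
stop [ 0.5607 -0.2508  0.052 ] [585.5539 346.5018] [467.5926 381.5993]
stopfoot [ 0.5607 -0.2508  0.012 ] [574.1394 359.4095] [460.8758 417.9864]
hinge [ 0.6861 -0.1312  0.085 ] [431.74   175.9967] [501.3153 181.8722]
blank [-0.0032  0.1312 -0.0106] [[ 0.242  -0.6325]
 [ 1.1472 -0.9871]
 [ 0.6233  0.3957]
 [-0.5192  0.1899]
 [ 1.1927  0.0504]
 [-0.6116 -1.2171]
 [-2.2102  0.0264]]
```

View pics/ov_top.png

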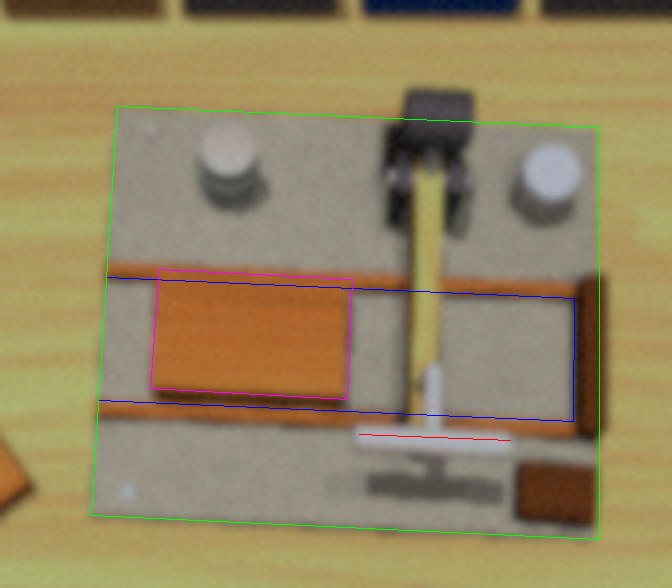

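View pics/ov_side.png

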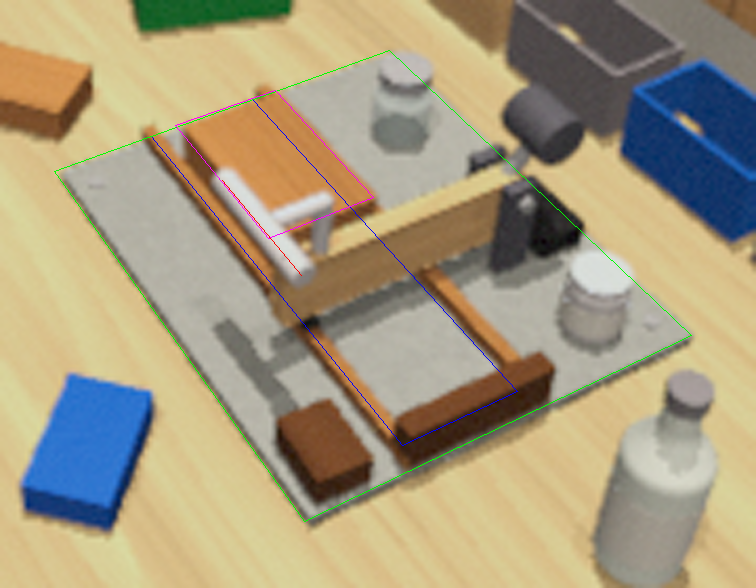

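The overlay matches both views to within a few mm: bar on the red line, blank in magenta, rails and stop in blue. For the gate I'll put the shut fingers, pitched down and forward, under the bar. I'll check reach first.

```bash
cat >> h.py <<'E'
try: q=np.load("q.npy"); b=np.load("b.npy")
except Exception: pass
def rotd(d,x):
    # tool y=d, tool x=x in deck frame -> world quat wxyz
    d=np.array(d,float);d/=np.linalg.norm(d);x=np.array(x,float)
    M=np.c_[x,d,np.cross(x,d)]; M=R.from_euler("z",q[2]).as_matrix()@M
    s=R.from_matrix(M).as_quat(); return [float(v) for v in (s[3],s[0],s[1],s[2])]
W=lambda p:[float(v) for v in D2W(q,p)[0]]
def bar(th):
    f=np.arctan2(.055,.215)+th; r=np.hypot(.215,.055); return np.array([.12-r*np.cos(f),0,.085+r*np.sin(f)])
def tcp(th,pitch,off=0,back=.012):
    d=np.array([np.cos(pitch),0,-np.sin(pitch)]); n=np.array([np.sin(pitch),0,np.cos(pitch)])
    return bar(th)-n*(.021+off)+d*back
E
python3 - <<'E'
from h import *
print("board end", [(((proj("side",D2W(q,[x,0,z]))-[275,165])*4.2)[0]).round() for x,z in ((-.095,.035),(-.095,.095),(-.075,.095),(-.075,.035))])
print(R.from_quat(np.array(bot.read_tool_rot())[[1,2,3,0]]).as_matrix())
for pitch in np.deg2rad([30,40,45,50]):
  for s in (1,-1):
    d=[np.cos(pitch),0,-np.sin(pitch)]; o=rotd(d,[0,s,0])
    js=[bot.solve_ik(W(tcp(th,pitch,off)),o) for th,off in ((0,.05),(0,0),(.4,0),(.9,0),(1.05,0))]
    print(np.rad2deg(pitch),s,[None if j is None else np.round(j,2).tolist() for j in js])
for s in (1,-1):
    o=rotd([0,0,-1],[s,0,0]); print(s,[bot.solve_ik(W([0,y,z]),o) is not None and np.round(bot.solve_ik(W([0,y,z]),o),2) for y,z in((.235,.15),(.235,.025),(.03,.025),(.05,.2))])
E
```

```text
board end [array([256., 329.]), array([259., 272.]), array([283., 262.]), array([280., 319.])]
[[ 0.2838 -0.     -0.9589]
 [ 0.9589 -0.0001  0.2838]
 [-0.0001 -1.      0.    ]]
29.999999999999996 1 [None, None, None, [-0.54, 0.04, -1.11, -0.57, 0.43, -0.27], [-0.5, 0.07, -1.04, -0.54, 0.4, -0.24]]
29.999999999999996 -1 [None, None, None, [-0.54, 0.04, -1.11, -0.57, 0.43, 2.87], [-0.5, 0.07, -1.04, -0.54, 0.4, 2.9]]
40.0 1 [None, None, [-0.64, -0.02, -1.21, -0.39, 0.45, -0.41], [-0.51, -0.02, -0.95, -0.17, 0.35, -0.31], [-0.48, 0.02, -0.87, -0.15, 0.33, -0.29]]
40.0 -1 [None, None, [-0.64, -0.02, -1.21, -0.39, 0.45, 2.73], [-0.51, -0.02, -0.95, -0.17, 0.35, 2.83], [-0.48, 0.02, -0.87, -0.15, 0.33, 2.85]]
45.0 1 [None, None, [-0.61, -0.05, -1.12, -0.2, 0.39, -0.43], [-0.49, -0.02, -0.86, -0.0, 0.31, -0.33], [-0.46, 0.02, -0.79, 0.02, 0.29, -0.3]]
45.0 -1 [None, None, [-0.61, -0.05, -1.12, -0.2, 0.39, 2.72], [-0.49, -0.02, -0.86, -0.0, 0.31, 2.81], [-0.46, 0.02, -0.79, 0.02, 0.29, 2.84]]
50.0 1 [None, [-0.65, 0.09, -1.23, -0.35, 0.38, -0.49], [-0.58, -0.06, -1.04, -0.03, 0.34, -0.43], [-0.47, -0.01, -0.77, 0.15, 0.27, -0.34], [-0.44, 0.04, -0.7, 0.18, 0.25, -0.31]]
50.0 -1 [None, [-0.65, 0.09, -1.23, -0.35, 0.38, 2.65], [-0.58, -0.06, -1.04, -0.03, 0.34, 2.71], [-0.47, -0.01, -0.77, 0.15, 0.27, 2.8], [-0.44, 0.04, -0.7, 0.18, 0.25, 2.83]]
1 [array([ 0.06,  0.46, -0.21,  0.9 ,  0.  ,  1.68]), array([ 0.06,  0.6 , -0.34,  0.63,  0.  ,  1.68]), array([-0.3 ,  0.59, -0.37,  0.62,  0.  ,  1.32]), array([-0.26,  0.39, -0.18,  1.  ,  0.  ,  1.35])]
-1 [array([ 0.06,  0.46, -0.21,  0.9 ,  0.  , -1.47]), array([ 0.06,  0.6 , -0.34,  0.63,  0.  , -1.47]), array([-0.3 ,  0.59, -0.37,  0.62,  0.  , -1.82]), array([-0.26,  0.39, -0.18,  1.  ,  0.  , -1.79])]
```

```bash
python3 - <<'E'
from h import *
for pitch in np.deg2rad([55,60,65]):
    d=np.array([np.cos(pitch),0,-np.sin(pitch)]); o=rotd(d,[0,1,0])
    P=[tcp(0,pitch,.03)-d*.13, tcp(0,pitch,.03)]+[tcp(t,pitch,0) for t in (0,.3,.6,.9,1.05)]
    P+=[P[-1]-d*.12]
    js=[bot.solve_ik(W(p),o) for p in P]
    print(np.rad2deg(pitch),[None if j is None else np.round(j,2).tolist() for j in js])
    print(np.array(P[0]),W(P[0]),W(P[1]))
E
```

```text
55.0 [[-0.87, -0.37, -1.12, 0.38, 0.44, -0.73], [-0.67, 0.08, -1.21, -0.24, 0.34, -0.53], [-0.62, 0.06, -1.14, -0.17, 0.32, -0.49], [-0.57, -0.04, -1.0, 0.06, 0.29, -0.45], [-0.52, -0.04, -0.85, 0.21, 0.26, -0.4], [-0.45, 0.02, -0.68, 0.3, 0.23, -0.34], [-0.43, 0.06, -0.6, 0.33, 0.22, -0.32], [-0.49, -0.14, -0.53, 0.62, 0.25, -0.38]]
[-0.2045  0.      0.2074] [0.361921761398838, -0.11696394384364277, 0.2074075429721977] [0.43641489539590905, -0.12023545361628955, 0.10091777721462876]
59.99999999999999 [[-0.78, -0.33, -1.02, 0.47, 0.34, -0.66], [-0.63, 0.06, -1.13, -0.06, 0.28, -0.52], [-0.58, 0.06, -1.06, -0.01, 0.26, -0.48], [-0.54, -0.02, -0.92, 0.2, 0.24, -0.44], [-0.49, -0.02, -0.76, 0.35, 0.22, -0.39], [-0.44, 0.05, -0.59, 0.44, 0.19, -0.34], [-0.41, 0.1, -0.51, 0.47, 0.18, -0.32], [-0.46, -0.08, -0.42, 0.75, 0.2, -0.37]]
[-0.1982  0.      0.2167] [0.36820718113943474, -0.11723998018421823, 0.21669099764656377] [0.433144589020918, -0.12009183179920031, 0.10410769515458675]
65.0 [[-0.7, -0.27, -0.93, 0.56, 0.26, -0.61], [-0.59, 0.06, -1.05, 0.09, 0.22, -0.51], [-0.55, 0.07, -0.98, 0.13, 0.21, -0.47], [-0.52, 0.01, -0.84, 0.33, 0.19, -0.43], [-0.47, 0.02, -0.67, 0.48, 0.17, -0.39], [-0.42, 0.09, -0.5, 0.57, 0.16, -0.34], [-0.4, 0.14, -0.41, 0.61, 0.15, -0.32], [-0.43, -0.01, -0.29, 0.88, 0.16, -0.36]]
[-0.1911  0.      0.2254] [0.37527701021412396, -0.1175504653748359, 0.22539078752154904] [0.4301644790957625, -0.11996095451936817, 0.10757077520678454]
```

```bash
python3 - <<'E'
from h import *
pitch=np.deg2rad(60); d=np.array([.5,0,-.8660254]); o=rotd(d,[0,1,0])
bot.set_gripper(0.0)
P=tcp(0,pitch,.03)
bot.move_pose(W(P-d*.13+np.array([-.0,0,.05])),o)
bot.move_linear(W(P-d*.13),0.2)
bot.move_linear(W(P),0.12)
print(bot.read_position(),W(P),bot.read_ft_force(),bot.read_clock())
snap("side","side1",[275,120,455,305],4); snap("top","top1",[255,95,415,260],4)
E
```

```text
[ 0.4334 -0.1203  0.1047] [0.433144589020918, -0.12009183179920031, 0.10410769515458675] [0.3602 0.5748 0.8299] 6.0
```

View pics/side1.png

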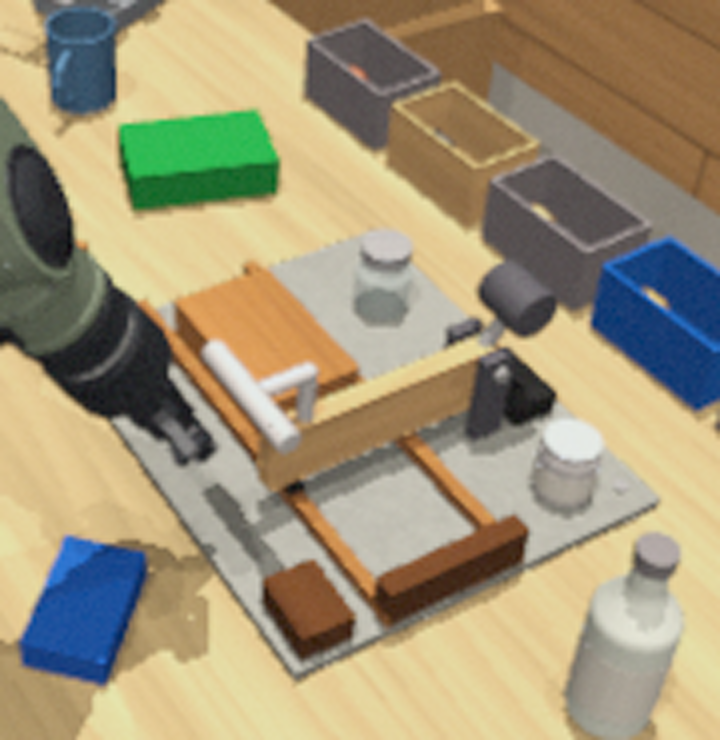

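View pics/top1.png

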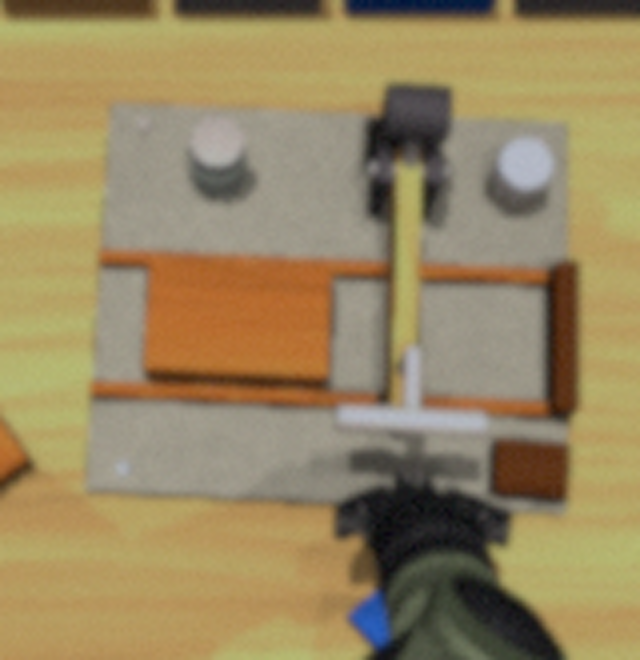

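The fingertips, at side crop (190,445), sit just on the robot side of the bar and below it. They are centred on the rod in the top view at x≈412. Next is a guarded contact move, then the arc.

```bash
python3 - <<'E'
from h import *
pitch=np.deg2rad(60)
print(bot.move_linear(W(tcp(0,pitch,-.004)),0.04,until_force=1.5),bot.read_position(),W(tcp(0,pitch,0)),bot.read_ft_force())
for th in (.1,.2,.3):
    bot.move_linear(W(tcp(th,pitch,0)),0.06); print(th,bot.read_ft_force(),bot.read_position())
print(bot.read_clock())
snap("side","side2",[275,120,455,305],4)
E
```

```text
True [ 0.4592 -0.1211  0.119 ] [0.4591003328122763, -0.12123172838984561, 0.11910769515458675] [ 0.106   0.714  -0.1436]
0.1 [-5.4738  0.5978  1.3673] [ 0.4643 -0.1209  0.1396]
0.2 [-0.0973 -0.3345 -0.8965] [ 0.4749 -0.1222  0.1611]
0.3 [-0.9753  0.6695 -1.0082] [ 0.4853 -0.1225  0.1805]
8.375
```

View pics/side2.png

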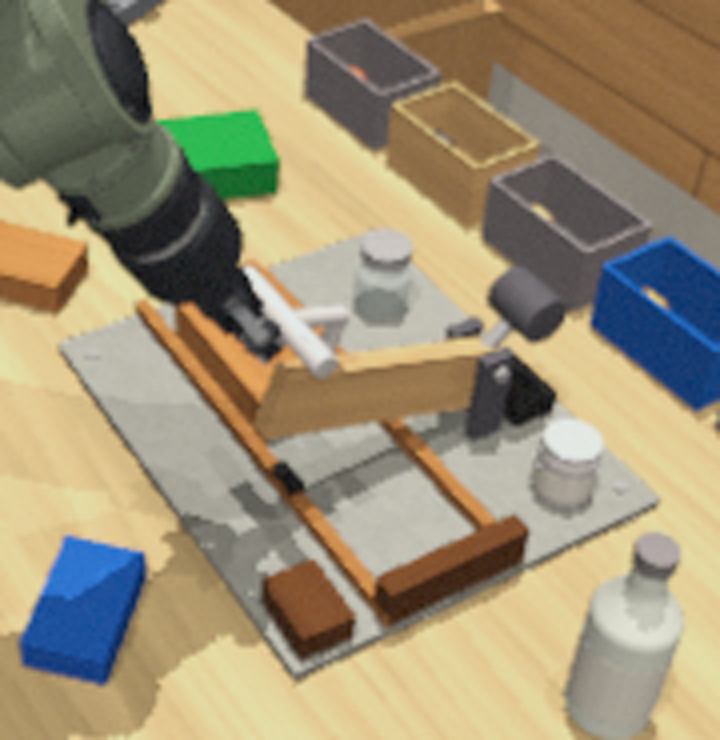

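The arm rises with the fingers under the bar, so I continue past the balance point.

```bash
python3 - <<'E'
from h import *
pitch=np.deg2rad(60)
for th in (.42,.54,.66,.78,.88,.98):
    bot.move_linear(W(tcp(th,pitch,0)),0.07); print(th,bot.read_ft_force(),bot.read_position())
snap("side","side3",[275,80,455,265],4); print(bot.read_clock())
E
```

```text
0.42 [-0.8895  0.13   -1.2787] [ 0.5004 -0.1231  0.2022]
0.54 [-1.0495  1.1055 -1.1292] [ 0.5179 -0.1238  0.2218]
0.66 [-0.6602 -0.9108  0.4708] [ 0.5378 -0.1246  0.2393]
0.78 [ 0.1762  0.5501 -0.0891] [ 0.5597 -0.1255  0.2542]
0.88 [ 0.3193 -0.3898 -0.0231] [ 0.5794 -0.1264  0.2647]
0.98 [-0.6332 -0.2873 -0.961 ] [ 0.5998 -0.1273  0.273 ]
11.5417
```

View pics/side3.png

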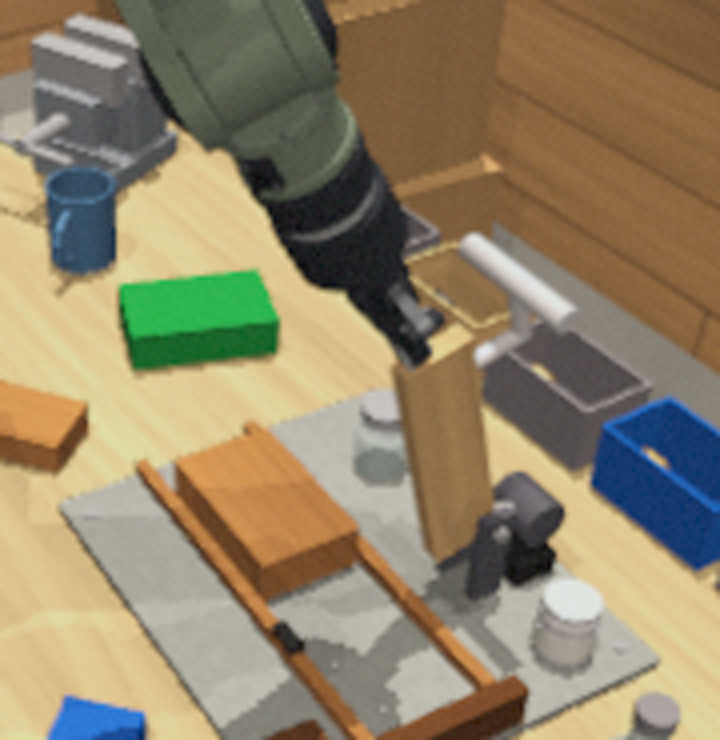

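The arm has tipped past balance and the bar is clear of the fingers. I retract along the tool axis and look again.

```bash
python3 - <<'E'
from h import *
pitch=np.deg2rad(60); d=np.array([.5,0,-.8660254])
bot.move_linear(W(tcp(.98,pitch,0)-d*.1),0.15); print(bot.read_ft_force())
bot.set_gripper(0.5)
bot.move_pose(W([0,.24,.2]),rotd([0,0,-1],[1,0,0]))
print(bot.read_position(),bot.read_gripper_width(),bot.read_clock())
snap("side","side4",[275,80,455,265],4); snap("top","top4",[255,75,415,260],4)
E
```

```text
[-0.69   -0.6725 -0.4577]
[0.5769 0.1135 0.2003] 0.5027625515425376 14.625
```

View pics/side4.png

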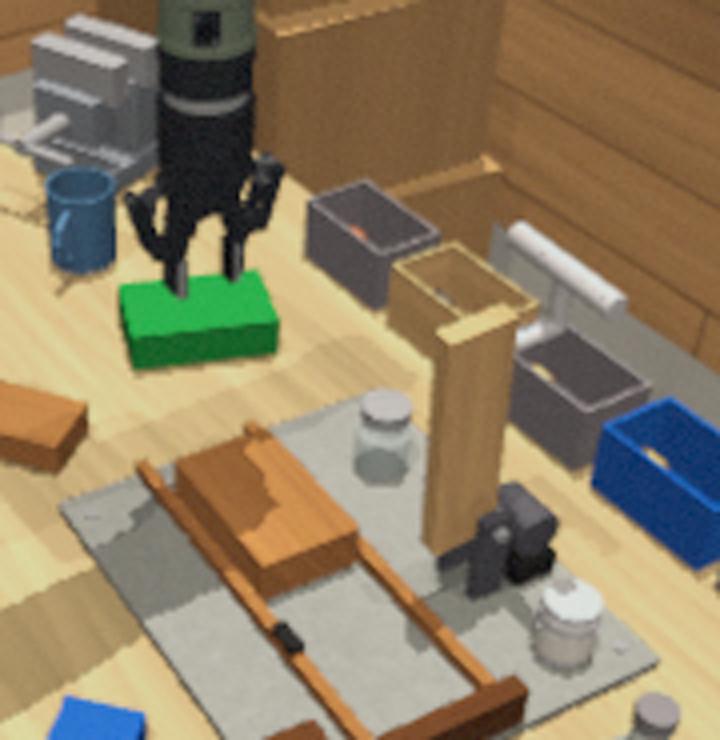

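View pics/top4.png

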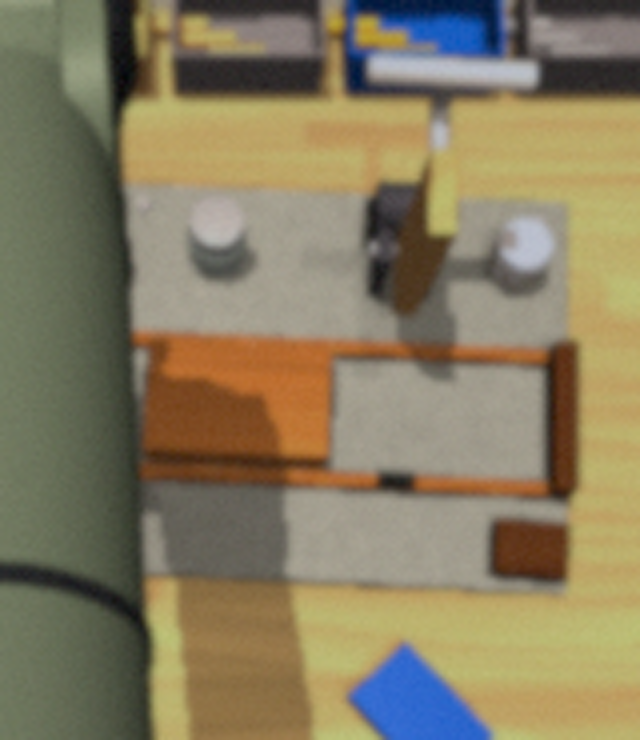

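The arm stands upright on its stop at top crop (430,200), with the channel clear. Next I push the blank with two half-open fingertips, the tool leaning back so its body stays away from the arm.

```bash
python3 - <<'E'
from h import *
t=np.deg2rad(12); o=rotd([0,-np.sin(t),-np.cos(t)],[1,0,0])
bot.move_pose(W([0,.238,.12]),o)
print(bot.move_linear(W([0,.238,.022]),0.1,until_force=6),bot.read_position(),W([0,.238,.022]),bot.read_ft_force())
snap("side","side5",[255,80,435,265],4)
print(bot.read_clock())
E
```

```text
False [0.5773 0.1119 0.0227] [0.5766258147865001, 0.11183631756685053, 0.022] [0.3794 0.3682 0.119 ]
16.325
```

View pics/side5.png

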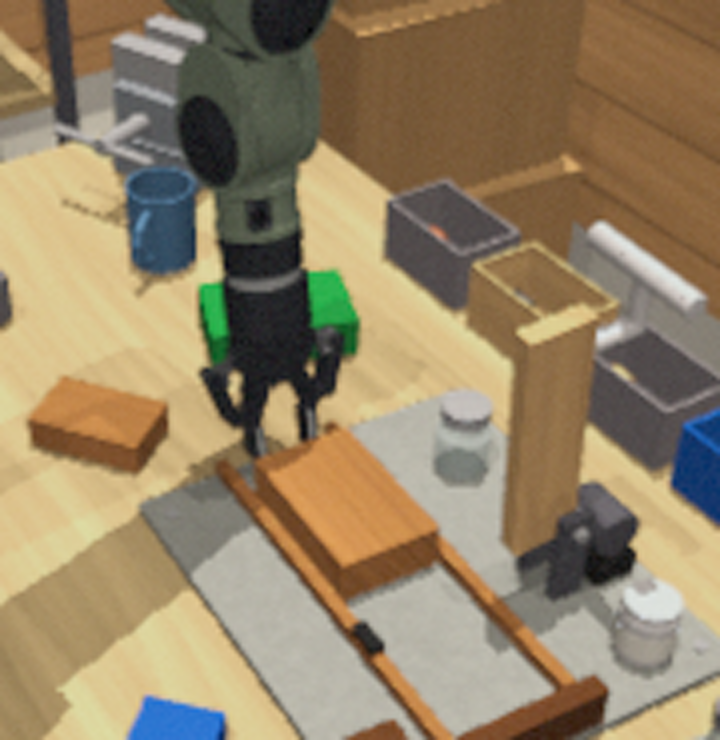

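The fingers are in the channel behind the blank, at side crop (280,440), and clear of it. Pushing now.

```bash
python3 - <<'E'
from h import *
hit=False
for y in (.19,.15,.11,.08):
    h=bot.move_linear(W([0,y,.022]),0.06,until_force=12); print(y,h,bot.read_ft_force(),bot.read_position())
    if h: break
snap("side","side6",[255,80,435,265],4); snap("top","top6",[255,75,415,260],4); print(bot.read_clock())
E
```

```text
0.19 False [ 0.23   -0.0504  0.1481] [0.5743 0.0635 0.0219]
0.15 False [0.5064 0.3064 0.1056] [0.5728 0.0235 0.0221]
0.11 False [-0.0166 -1.3188 -1.0769] [ 0.5708 -0.0166  0.022 ]
0.08 False [ 0.1108 -0.7789  0.9139] [ 0.5696 -0.0467  0.022 ]
19.6583
```

View pics/side6.png

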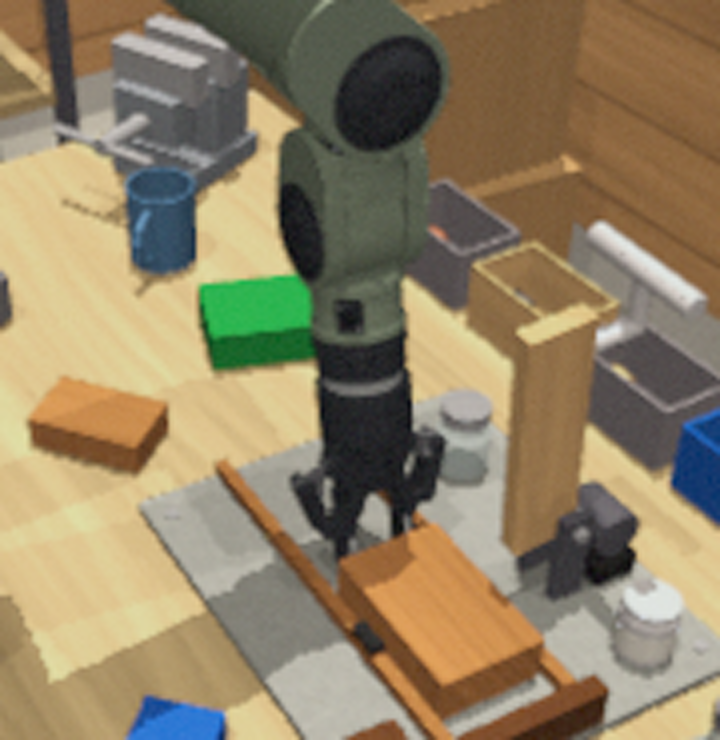

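View pics/top6.png

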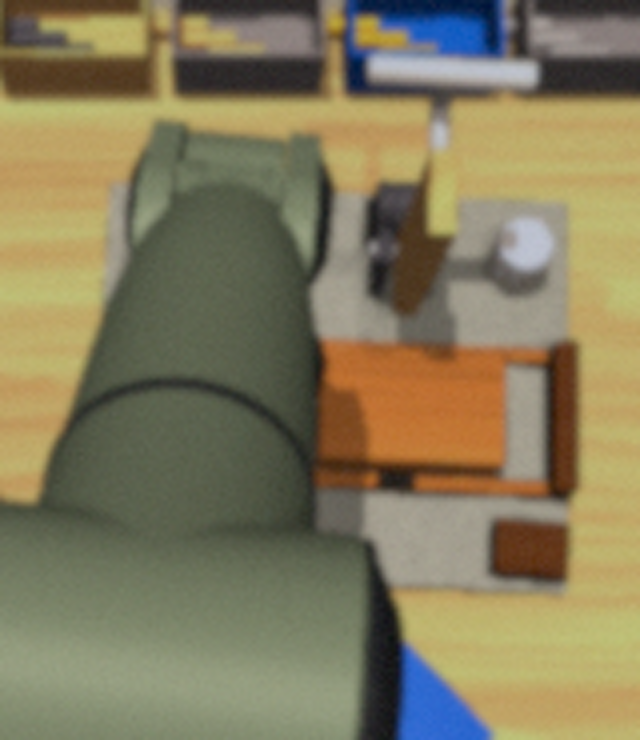

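The blank slides straight, with its front edge at top crop x≈505 and the stop face at ≈550. The wrist clears the raised arm. I continue to the stop with a guarded move.

```bash
python3 - <<'E'
from h import *
for y,f in ((.055,10),(.04,10),(.02,10),(.005,10)):
    h=bot.move_linear(W([0,y,.022]),0.03,until_force=f); p=np.array(bot.read_position()); print(y,h,bot.read_ft_force(),p)
    if h: break
snap("side","side7",[255,80,435,265],4); snap("top","top7",[255,75,415,260],4); print(bot.read_clock())
E
```

```text
0.055 False [-0.5141  0.559  -0.2934] [ 0.5686 -0.0714  0.0221]
0.04 False [ 0.5842  0.2488 -0.2693] [ 0.5679 -0.0866  0.022 ]
0.02 True [1.0697 1.716  0.7604] [ 0.5678 -0.0875  0.0216]
21.7
```

View pics/side7.png

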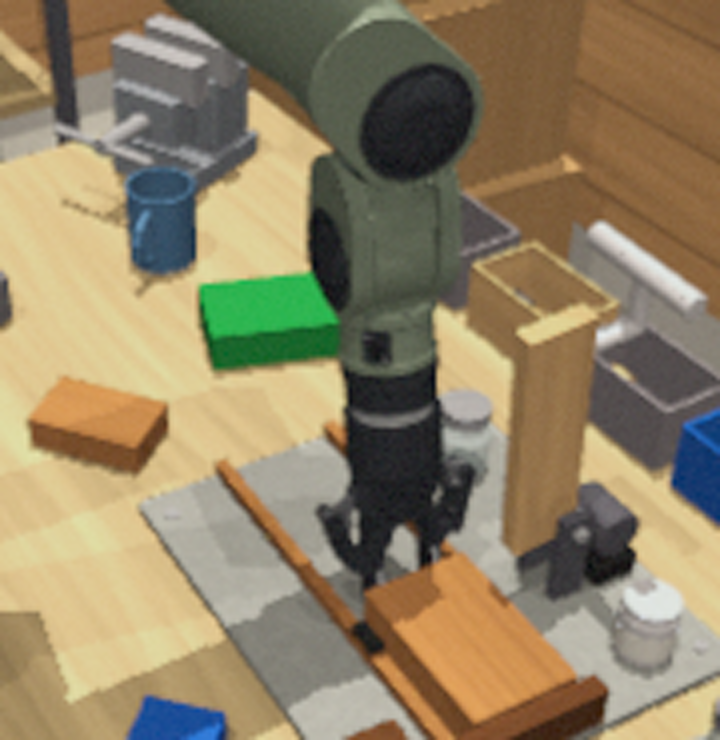

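View pics/top7.png

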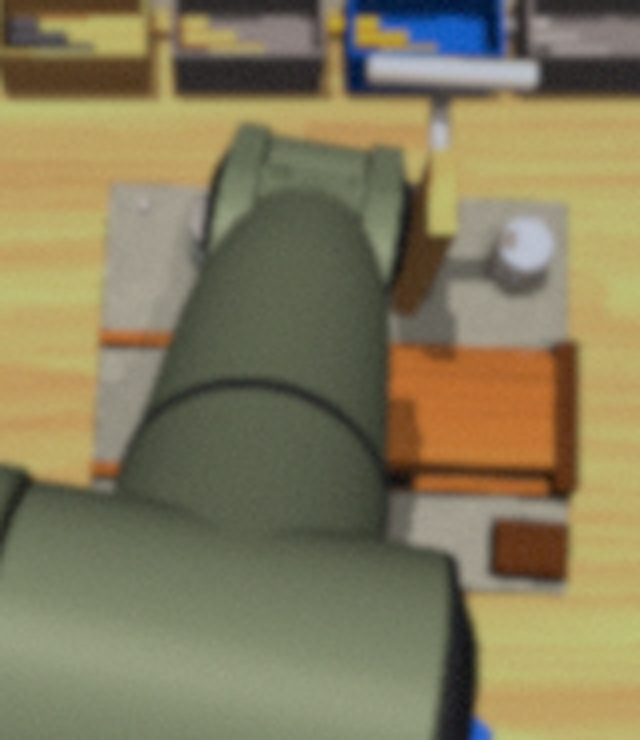

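```bash
python3 - <<'E'
from h import *
inv=lambda p:(R.from_euler("z",-q[2]).as_matrix()@(np.array(p)-[q[0],q[1],0]))
print(inv(bot.read_position()))
h=bot.move_linear(W([0,.02,.022]),0.02,until_force=15); print(h,bot.read_ft_force(),inv(bot.read_position()))
print(bot.move_linear(W([0,.085,.022]),0.1),bot.read_ft_force())
bot.move_linear(W([0,.12,.25]),0.2)
bot.goto_joints([1.149, 0.326, -0.193, 1.052, 0, 1.437])
print(bot.read_clock())
for c in ("side","top"):
    snap(c,c+"8"); a=cv2.imread(f"pics/{c}8.png")
    bx=dict(side=(275,125,455,305),top=(255,75,415,235))[c]
    cv2.imwrite(f"pics/{c}8c.png",cv2.resize(a[bx[1]:bx[3],bx[0]:bx[2]],None,fx=3.3,fy=3.3,interpolation=cv2.INTER_CUBIC))
E
```

```text
[-0.0003  0.0385  0.0214]
True [1.5296 1.8924 0.7821] [-0.0006  0.0385  0.0209]
False [0.1773 0.1707 0.306 ]
26.4167
```

View pics/side8c.png

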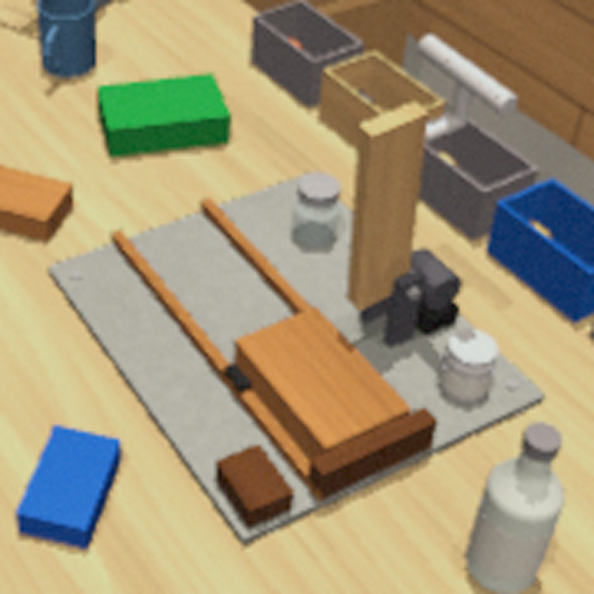

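View pics/top8c.png

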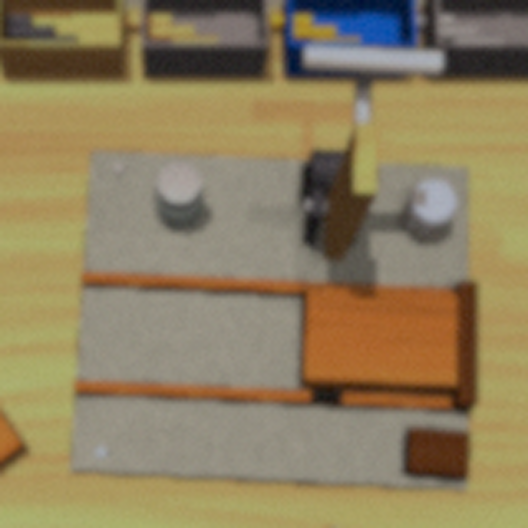

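View pics/top8.png

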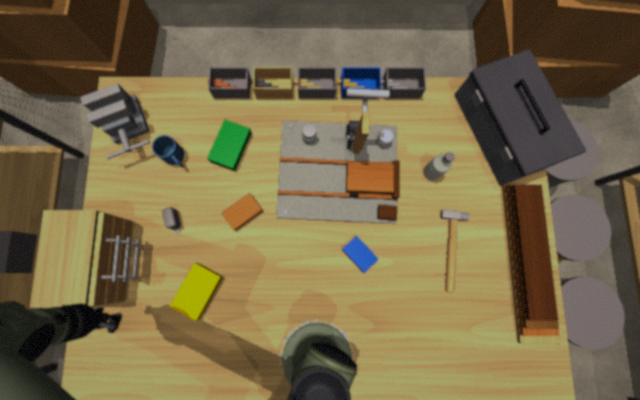

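In the last views the blank sits square with its front edge on the stop face, at top crop x≈460. The arm is upright at (365,160), and the other objects are where they were. Handing in.

```bash
python3 - <<'E'
from cell import bot
print(bot.close_job())
E
```

```text
the job is handed in; nothing more can be done
None
```

I finished both steps in the order asked and handed the job in at about 26 s.

- **Gate arm:** I raised it with the shut fingers under the push bar and pushed it past its balance point. It tipped onto its stop and was still upright, untouched, in the last pictures.
- **Blank:** I pushed it along the channel with two half-open fingertips, under the raised arm, until the force guard stopped the move. A second guarded push stopped at the same place, with the tool at y = 38.5 mm in the deck frame. That fits the blank being home, going by my fitted deck pose, which is good to a few mm. I then backed the tool away.
- **Last checks:** Both cameras show the blank flat, square and against the end stop. By eye, everything else is where it stood. The pushing moves read no more than about 5.5 N (a passing reading early in the arm's lift), apart from the 15 N limit on the final press against the stop.
- **Disagreement:** My first deck fit assumed the deck was centred on the channel and put the bar about 25 mm off. I refitted with an offset before the first move. No other check failed.

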